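# Seat the hex die in its holder and lock it with the keeper

### The arm

A 6-joint arm with a two-finger parallel gripper is mounted at the origin on a cart in front of the work surface, level with it; the furniture and walls round the work are solid. World frame = base frame: x ahead of the robot, y to its left, z up, the work surface at z = 0. Lengths are in m, angles in rad, forces in N, time in s.
With the tool pointing down it reaches from about 0.25 to 0.775 m from the base axis. Payload 4 kg.
Tool frame: the origin (TCP) lies between the finger pads; the fingertips stand 14 mm ahead of it and the grasp point (between the pads) lies 5 mm behind it (tip_reach is the distance from the TCP to the fingertips, in m); z points along the fingers, y is the line along which they close (so a half turn about z gives the same grasp; the last joint's range is limited). The gripper opens to 94 mm and grips with 3 to 60 N. Pads are 16 mm wide; open, the fingers measure 119 mm over their backs; the gripper's body (75 mm by 177 mm) begins 78 mm behind the grasp point.
Start: joints at [-1.39, 0.087, 1.371, -0, 1.684, -0.103], TCP at [0.154, -0.528, 0.22] pointing down, gripper open.
Joint ranges: [-3.1, 3.1], [-0.76, 2.03], [0.27, 2.55], [-1.08, 4.22], [0.17, 2.65], [-2.57, 2.57]. Speed limits (rad/s): [2.79, 2.79, 3.14, 3.14, 3.14, 3.14].

### API

Orientations are given as [roll, pitch, yaw] about the fixed x, y, z axes, in that order (R = Rz(yaw) Ry(pitch) Rx(roll)).
In Python, from bench import * gives the robot as it stands. The module is installed in compiled form; this text tells all that it offers.
- The arm moves only by the tool servo_tool, never from a script. Its argument "targets" is a list of rows, each a list of 4 numbers: the shift along the tool's x, y, z in cm, then the turn about the tool's z in degrees. A call has 1 to 8 rows; each row is the pose to reach, as a shift and turn from the pose commanded when the call began, along the tool's axes at that moment; what a row does not reach only later rows make up. A row lasts 1/8 s, in which the tool goes at most 62.5 mm and 10.7 degrees, less where a joint would pass 70% of its speed; a pose out of reach is approached as far as the arm can. A call with a gripper value outside its range is refused whole. "claw" is the closure in counts, from 0 (fully open) to 255 (shut), set as the call begins (left out, the last holds). The fingers move at their own pace and stop on an object; the grip force is fixed at half the most. Time passes only in rows, so rows that repeat a pose let the fingers close. It gives the time, the measured TCP pose, the force, the opening and the grip force at its end, in the units of the state.
- get_obs(): the state, without advancing time (a new reading comes with each control period).
- snapshot(name): name is "scene" or "top"; returns the picture (384x512x3 uint8, blue, green, red); there is no depth.
- camera_model(name): a dict with "camera_matrix" (3x3 intrinsics, pixels), "camera_from_world" (4x4, takes a point from world to camera coordinates). Camera axes: x right, y up, looking along -z (the intrinsics and any distortion apply to the point x, -y, -z); pixel columns grow to the right and rows downward; lengths in m; the calibration is good to about 2 mm. A picture is of the moment at which its call begins. camera_model takes no time and is no camera call.
- close_job(): hands the job in; it is judged then, once.
The state is a dict: "time": time; "joint_positions": joint angles; "qvel": joint speeds; "joint_torque": joint torques, N m; "tool_pos": TCP position; "ee_rot": TCP orientation; "wrist_force": force on the tool from outside, world axes, zero at the start; "wrist_torque": the same for the moment, N m; "width": finger opening in m; "finger_force": force on a finger pad.
Only numpy, scipy, OpenCV 4.12 (cv2) and the standard library are available. Lean on these libraries where they do the work, as an engineer would, in place of code of your own. Each camera call takes 0.05 s, during which the arm holds its last target. There are 200 camera calls.

### The job

The hexagonal die is standing proud on its holder because its corners do not line up with the hex recess. Turn it a little at a time and press it down until it drops and is pushed fully home, flush with the top of the holder, then push the brass forked keeper all the way in over the die to lock it. Leave the other loose things on the bench where they are.

Things in the scene. Friction and masses are not known exactly. Their poses are not given: they have to be found in the camera images.
- holder: Die holder fixed to the bench: grey base plate 12 mm thick, local x -60 to 60, y -130 to 60 mm, under a dark hexagonal block (97.6 mm across flats, flat top 50 mm above the bench). Origin on the bench surface, on the recess axis; z up. Hex recess 57.6 mm across flats, 12 mm deep, parallel to the block, two corners on local +x and -x. Keeper slideway on local -y side, up to 65 mm high.
- recess_floor (a point): Centre of the hex recess's floor, 38 mm above the bench (a round bore of 38 mm for the die's pilot runs on below it). Three sprung balls in the recess walls catch the lined-up die after its first 1 to 5 mm of drop: a downward push of about 12 to 22 N takes it past them, and it then stays down by itself.
- hex_die: Loose silvery hex die, 0.6 kg, oiled: hex 56 mm across flats, 12 mm high; below it a round pilot 36 mm dia., 25 mm long, that sits in the holder's bore and keeps it centred; above it a boss and tommy bar. Origin: centre of pilot's underside; z up; x along the bar, hex corners under it. Fits when x is a multiple of 60 deg from holder's x, to 2.5 deg; starts 12 to 30 deg off. Home when origin is 13 mm above bench (start 25).
- bar_end (a point): One end of the die's horizontal tommy bar, 42 mm from the die's axis, 53 mm above its origin (the other end is opposite). Bar 8 mm thick, black end balls 11 mm. Pushing either end sideways with about 2 to 10 N turns the die on top of the block.
- die_top (a point): Centre of the flat top of the die's boss (22 mm diameter), the place to press; 61 mm above the die's origin; 86 mm above the bench at the start, 74 mm when the die is home, hex flush with the block's top.
- keeper (a joint): Travel of the brass forked keeper, a plate 50 mm wide, 7 mm thick, underside 51.5 mm above the bench, sliding along the holder's +y over the die's rim, either side of its boss, under its bar. 0 = fully open, 0.045 m = fully in. Starts 0 to 8 mm in, about 2 N of friction, stays where left. A die that is not home blocks it.
- keeper_tab (a point): Middle of the outer face (towards holder -y) of the keeper's red upright tab, to be pushed along the holder's +y. Tab 30 mm wide, 8 mm thick, top 92 mm above the bench; this point 77 mm above the bench, 112 mm from the recess axis when fully open, 67 mm when fully in.
- tape_measure: Bystander: yellow tape measure, 34 x 84 x 65 mm, origin at its underside.
- pliers: Bystander: red-handled pliers lying flat, 164 x 58 x 17 mm, origin at the underside.
- nut: Bystander: hex nut, 19 x 21 x 10 mm, origin at its underside.
- bolt: Bystander: hex bolt lying on its side, 18 x 46 x 16 mm, origin at its underside.
There are look-alikes about, which are no part of the job. Leave any blue or turquoise look-alike of the hex_die alone.

How it is judged:
On the way, in this order (a step that is already met when the one before it is completed fails the run):
1. the die is fully home in the recess (z of hex_die in the frame of holder below 0.015 m and horizontal distance between hex_die and holder below 0.003 m and angle between hex_die's own z axis and vertical below 0.05 rad), for 0.2 s.
2. the keeper is pushed in over the die (value of joint keeper above 0.041 m), for 0.2 s.
At the end, for the whole second after the job is handed in: The die lies fully home in the hex recess (within 2 mm of the recess floor, within 3 mm of the recess axis, level to 3 degrees) and at rest, and the keeper is pushed in over it to within 4 mm of its full 45 mm travel (all of step 1 and value of joint keeper above 0.041 m and linear speed of hex_die below 0.02 m/s); the robot touches nothing.
It fails at once if a bystander (tape measure, pliers, nut or bolt) was moved more than 30 mm (distance of any of tape_measure, pliers, nut, bolt from where it was at the start of the episode above 0.03 m).
It also fails if it takes over 45 s, if anything falls off the work surface, if the arm or the gripper's body presses on something with over 40 N, if the wrist force passes 120 N, or if a joint passes its speed limit or range.

## Working session

There is one attempt and no reset: what is moved stays moved. The work goes in short steps, Python scripts to look and compute and a tool call to move; the robot and the scene stay as the last step left them, time stands still between calls to the robot, and variables do not carry over. Pictures are saved under pics/ and viewed, at most 10 in all, crops included, and the job is handed in when it is done.

Besides the shell and the picture viewer there is one more tool, called after "Call:" by a JSON object that holds its "op" and its "data", one argument or row to a line. servo_tool: Moves the arm, as the interface text tells. Its arguments: {"type":"object","properties":{"targets":{"type":"array"},"claw":{"type":"number"}},"required":["targets"]}

```bash
mkdir -p pics; python3 - <<'E'
from bench import *
import cv2
for n in ("scene","top"):
    cv2.imwrite(f"pics/{n}0.png",cv2.resize(snapshot(n),(800,600),interpolation=cv2.INTER_CUBIC))
    m=camera_model(n);print(n,m["camera_matrix"],m["camera_from_world"],[k for k in m])
o=get_obs();print(o)
E
```

```text
scene [[348.71896789   0.         257.03170154]
 [  0.         348.71896789 191.78804966]
 [  0.           0.           1.        ]] [[-0.80649556 -0.59106336 -0.01445725  0.44654214]
 [ 0.37959737 -0.53639128  0.75378394 -0.28032926]
 [-0.45328881  0.60243547  0.65696329 -0.80990051]
 [ 0.          0.          0.          1.        ]] ['camera_matrix', 'camera_from_world']
top [[375.69049186   0.         252.77082287]
 [  0.         375.69049186 193.58820939]
 [  0.           0.           1.        ]] [[-0.02138673 -0.9997214   0.00998653  0.0175547 ]
 [ 0.9933947  -0.0201229   0.11296917 -0.59578785]
 [-0.11273674  0.01233661  0.99354831 -0.92233402]
 [ 0.          0.          0.          1.        ]] ['camera_matrix', 'camera_from_world']
{'time': 0.1, 'joint_positions': array([-1.39009925e+00,  8.79049426e-02,  1.37205973e+00,  3.44059869e-06,
        1.68360062e+00, -1.03086463e-01]), 'qvel': array([ 1.21644750e-03, -1.28559944e-03, -2.66057042e-03,  2.11283072e-05,
       -1.83405965e-03, -8.87966225e-06]), 'joint_torque': array([ 2.09410937e-03, -3.41253483e+01, -3.03300762e+01,  7.19144451e-02,
        3.04043025e-02, -9.99641406e-05]), 'tool_pos': array([ 0.15391665, -0.52755392,  0.21843017]), 'ee_rot': array([-3.13963083e+00, -2.06394312e-04,  2.83783722e-01]), 'wrist_force': array([0.32294992, 0.23184686, 0.49521158]), 'wrist_torque': array([-0.0116845 ,  0.03110141, -0.00019857]), 'finger_force': 0.0, 'width': 0.09411965314468289}
```

View pics/scene0.png

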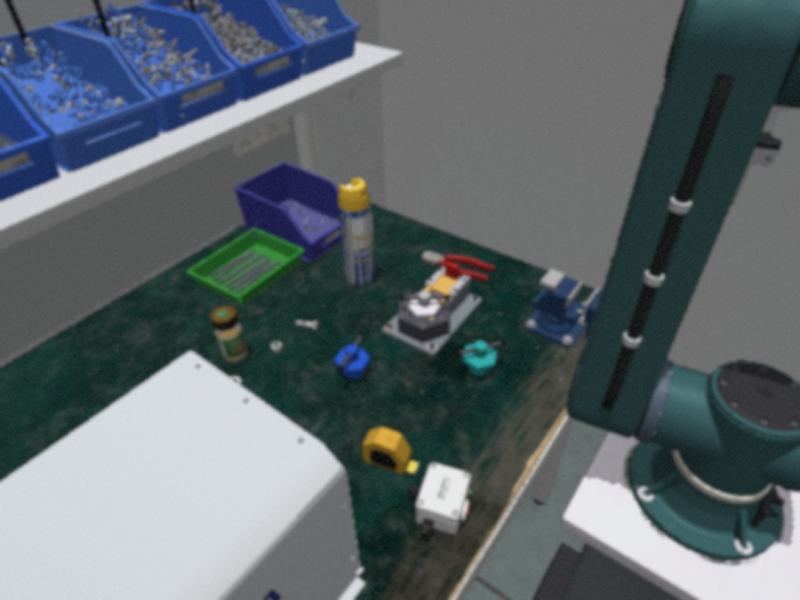

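View pics/top0.png

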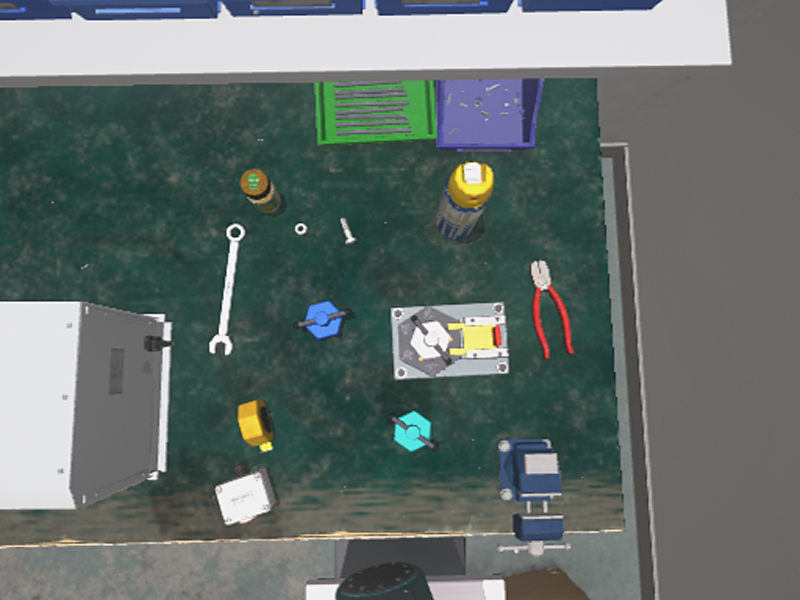

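The top view shows the silvery die on the grey holder at about (432,341), with the brass keeper at (480,337) and its red tab at (498,336). The blue (322,320) and turquoise (413,431) look-alikes have no holder, so they stay alone. Next is an enlarged crop to confirm.

```bash
cat > h.py <<'E'
from bench import *
import cv2, numpy as np
def ray(n,uv):
    m=camera_model(n);K=m["camera_matrix"];T=m["camera_from_world"]
    d=np.linalg.inv(K)@[uv[0],uv[1],1]; d=d*[1,-1,-1]
    R=T[:3,:3];c=-R.T@T[:3,3];return c,R.T@d
def at(n,uv,z):
    c,d=ray(n,uv);return c+d*(z-c[2])/d[2]
def px(n,p):
    m=camera_model(n);q=m["camera_from_world"]@np.append(p,1);q=m["camera_matrix"]@(q[:3]*[1,-1,-1]);return q[:2]/q[2]
def crop(n,name,u0,v0,w,h):
    im=snapshot(n)[v0:v0+h,u0:u0+w];s=min(800/w,600/h)
    cv2.imwrite(f"pics/{name}.png",cv2.resize(im,None,fx=s,fy=s,interpolation=cv2.INTER_CUBIC));print("scale",s)
E
python3 -c "
from h import *
crop('top','c1',244,188,88,60)"
```

```text
scale 9.090909090909092
```

View pics/c1.png

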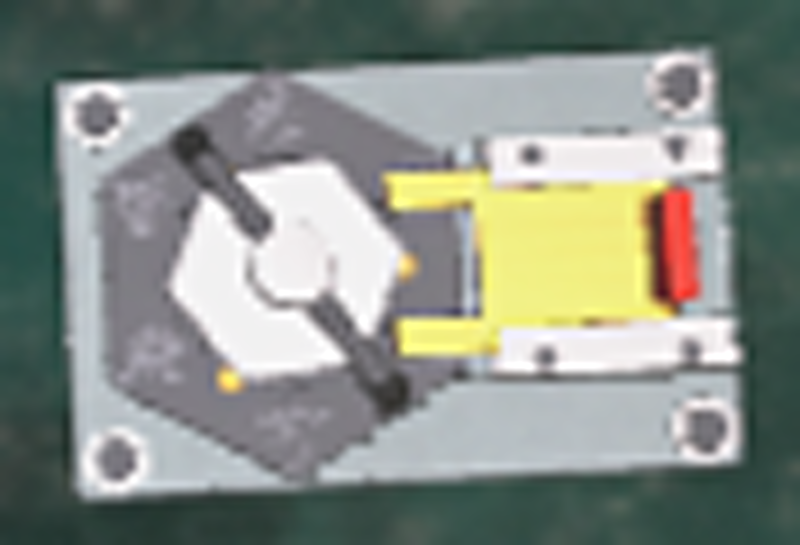

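```bash
python3 -c "
from h import *
s=9.0909
# cubic resize: src=(x+.5)/s-.5
f=lambda x,y,z:at('top',((x+.5)/s-.5+244,(y+.5)/s-.5+188),z)
A=[f(x,y,.012) for x,y in((57,80),(712,50),(742,462),(80,498))]
for a in A:print(a.round(4))
print('sides',[np.linalg.norm(A[i]-A[(i+1)%4]).round(4) for i in range(4)])
ex=(A[0]+A[1]-A[2]-A[3]);ey=(A[0]+A[3]-A[1]-A[2])
ax=np.degrees(np.arctan2(ex[1],ex[0]));ay=np.degrees(np.arctan2(ey[1],ey[0]))-90
th=np.radians((ax+2*ay)/3);print('yaw',ax,ay)
c=sum(A)/4;Ry=np.array([-np.sin(th),np.cos(th),0]);print('origin',c+Ry*.035)
b=[f(270,70,.05),f(300,480,.05)];print('block',b,(b[0]+b[1])/2,np.linalg.norm(b[0]-b[1]))
e=[f(190,140,.078),f(395,395,.078)];d=e[0]-e[1];print('bar',e,(e[0]+e[1])/2,np.linalg.norm(d),np.degrees(np.arctan2(d[1],d[0])))
print('boss',f(293,260,.086)); print('tab top',[f(x,y,.092) for x,y in((667,190),(692,188),(700,298),(675,302))])
"
```

```text
[0.5914 0.0127 0.012 ]
[ 0.5962 -0.1753  0.012 ]
[ 0.4788 -0.1789  0.012 ]
[0.4727 0.0086 0.012 ]
sides [np.float64(0.1881), np.float64(0.1175), np.float64(0.1876), np.float64(0.1188)]
yaw 1.8449855566953537 1.6622735713324488
origin [ 0.53372157 -0.04824665  0.012     ]
block [array([ 0.58893944, -0.04578601,  0.05      ]), array([ 0.47686537, -0.05084803,  0.05      ])] [ 0.5329024  -0.04831702  0.05      ] 0.11218832991058995
bar [array([ 0.56761518, -0.02208551,  0.078     ]), array([ 0.4989366 , -0.07455161,  0.078     ])] [ 0.53327589 -0.04831856  0.078     ] 0.08642591335452836 37.37754195263913
boss [ 0.53471145 -0.04803112  0.086     ]
tab top [array([ 0.55068173, -0.14614593,  0.092     ]), array([ 0.55107096, -0.15272827,  0.092     ]), array([ 0.52226944, -0.15362496,  0.092     ]), array([ 0.52136479, -0.14704494,  0.092     ])]
```

Call:
{"op": "servo_tool", "data": {
  "targets": [
    [6, -4.4, 0, 0],
    [12, -8.7, 0, -5],
    [18, -13, 0, -10],
    [23.6, -17.2, 0, -15],
    [29.5, -21.5, 0, -21.1],
    [35.4, -25.8, 0, -21.1],
    [41.3, -30.1, 0, -21.1],
    [47.2, -34.4, 0, -21.1]
  ],
  "claw": 0
}}

```text
time: 1.15
tool_pos: [0.4603, -0.1303, 0.2194]
ee_rot: [3.141, 0.0, 0.652]
wrist_force: [0.5, -0.8, -1.5]
width: 0.094
finger_force: 0.0
```

Call:
{"op": "servo_tool", "data": {
  "targets": [
    [0, 0, 3, 0],
    [0, 0, 6, 0],
    [0, 0, 8, 0],
    [0, 0, 8, 0]
  ]
}}

```text
time: 1.65
tool_pos: [0.458, -0.1315, 0.1373]
ee_rot: [-3.137, 0.003, 0.652]
wrist_force: [-0.6, 0.5, 0.1]
width: 0.094
finger_force: 0.0
```

```bash
python3 -c "
from h import *
crop('scene','s1',220,150,120,90);o=get_obs();print(o['tool_pos'],np.degrees(o['ee_rot']),o['time'],o['wrist_force'])"
```

```text
scale 6.666666666666667
[ 0.4589735  -0.13195693  0.13887115] [-1.79910020e+02  5.47090516e-02  3.73607842e+01] 1.7 [1.077262   0.19700205 0.44881264]
```

View pics/s1.png

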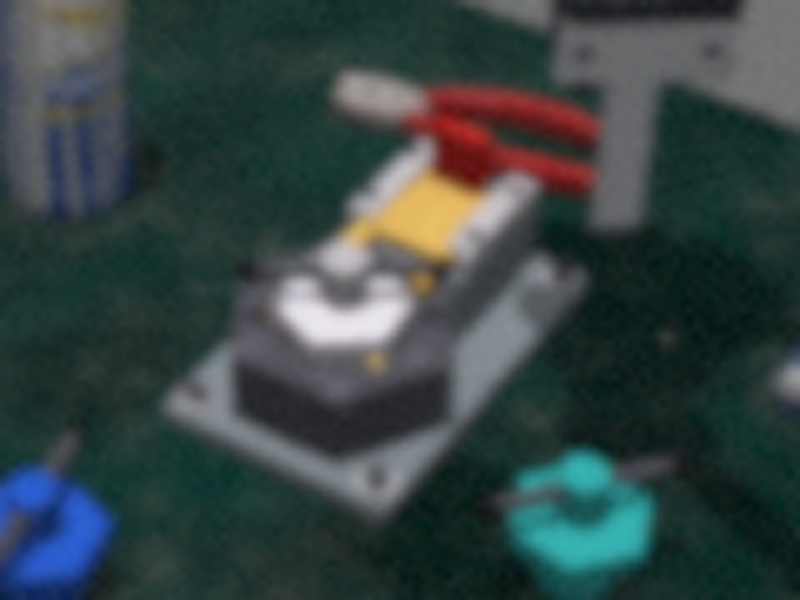

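The scene crop shows the gripper finger at crop (625,150), clear of the holder. It stopped about 8 cm short of the bar, so the move continues.

Call:
{"op": "servo_tool", "data": {
  "targets": [
    [4, -1, 0, 0],
    [8.2, -2.1, 0, 0],
    [8.2, -2.1, 0, 0]
  ]
}}

```text
time: 2.08
tool_pos: [0.5137, -0.0643, 0.141]
ee_rot: [3.14, -0.002, 0.655]
wrist_force: [-0.6, -0.6, -0.6]
width: 0.0939
finger_force: 0.0
```

```bash
python3 -c "
from h import *
crop('top','t1',244,168,104,78);o=get_obs();print(o['tool_pos'],np.degrees(o['ee_rot']),o['time'])
th=np.radians(37.4);g=np.array([.5333-.028*np.cos(th),-.0483-.028*np.sin(th)])-o['tool_pos'][:2];y=o['ee_rot'][2]
print('tool dx,dy',g@[np.cos(y),np.sin(y)],g@[np.sin(y),-np.cos(y)])"
```

```text
scale 7.6923076923076925
[ 0.51283728 -0.0653663   0.14073298] [ 1.79895117e+02 -4.34390411e-02  3.74756700e+01] 2.125
tool dx,dy -0.0013769651436162124 -0.0011309789456136479
```

View pics/t1.png

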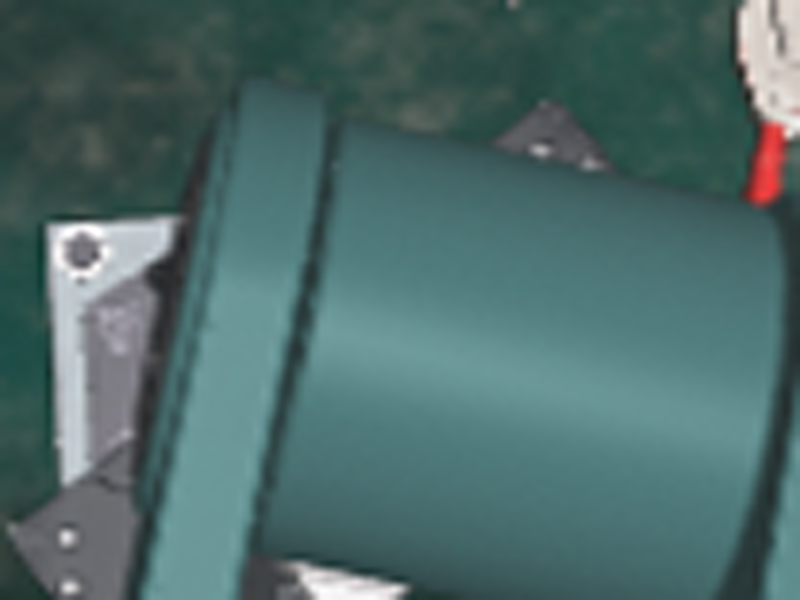

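The arm hides the die from above; the measured pose is within about 1.5 mm of the target. I'll descend over the near half of the bar, then close on it.

Call:
{"op": "servo_tool", "data": {
  "targets": [
    [-0.1, -0.1, 3, 0],
    [-0.1, -0.1, 5.8, 0],
    [-0.1, -0.1, 5.8, 0]
  ]
}}

```text
time: 2.5
tool_pos: [0.5084, -0.0662, 0.0798]
ee_rot: [-3.138, 0.003, 0.651]
wrist_force: [0.1, -0.5, -0.1]
width: 0.0937
finger_force: 0.0
```

Call:
{"op": "servo_tool", "data": {
  "targets": [
    [0, 0, 0, 0],
    [0, 0, 0, 0],
    [0, 0, 0, 0],
    [0, 0, 0, 0],
    [0, 0, 0, 0],
    [0, 0, 0, 0]
  ],
  "claw": 255
}}

```text
time: 3.25
tool_pos: [0.5105, -0.0655, 0.0815]
ee_rot: [3.142, 0.0, 0.652]
wrist_force: [-0.5, 0.4, -0.2]
width: 0.0377
finger_force: 0.0
```

Call:
{"op": "servo_tool", "data": {
  "targets": [
    [0, 0, 0, 0],
    [0, 0, 0, 0],
    [0, 0, 0, 0],
    [0, 0, 0, 0],
    [0, 0, 0, 0]
  ]
}}

```text
time: 3.88
tool_pos: [0.5104, -0.0655, 0.0814]
ee_rot: [-3.142, 0.0, 0.652]
wrist_force: [-0.2, -0.4, 0.9]
width: 0.007
finger_force: 30.0
```

Width 7 mm and 30 N on the pads mean the bar is gripped. Now an arc of about 24° counter-clockwise about the recess axis.

Call:
{"op": "servo_tool", "data": {
  "targets": [
    [0.01, 0.2, 0, -4],
    [0.03, 0.4, 0, -8],
    [0.06, 0.59, 0, -12],
    [0.11, 0.79, 0, -16],
    [0.17, 0.98, 0, -20],
    [0.25, 1.18, 0, -24.3],
    [0.25, 1.18, 0, -24.3]
  ]
}}

```text
time: 4.75
tool_pos: [0.5192, -0.073, 0.0801]
ee_rot: [-3.14, -0.0, 1.075]
wrist_force: [0.5, 1.2, -4.8]
width: 0.007
finger_force: 30.0
```

```bash
python3 -c "
from h import *
crop('scene','s2',220,160,100,75);o=get_obs();print(o['tool_pos'],np.degrees(o['ee_rot']),o['time'],o['wrist_force'],o['wrist_torque'],o['width'])"
```

```text
scale 8.0
[ 0.51912729 -0.07292762  0.08022594] [-1.79887735e+02 -7.96638060e-03  6.15892115e+01] 4.8 [ 0.75219656  1.11654284 -5.68545873] [ 0.16986286 -0.36877115 -0.03955742] 0.006717083870997538
```

View pics/s2.png

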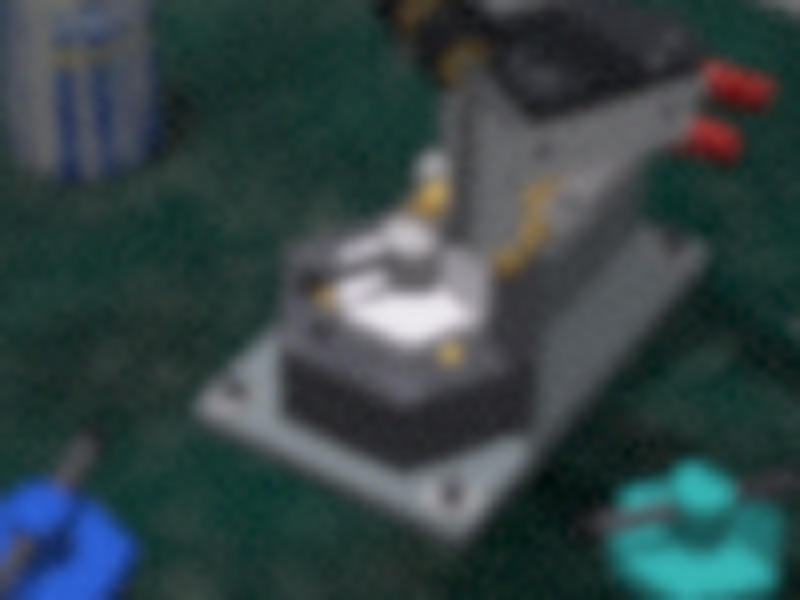

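The die turned to line up. The −5.7 N on the wrist is about its own 0.6 kg hanging from the grip, so it has begun to drop. In the crop, the hex at (410,300) is parallel to the block. Now I release, rise, and move over the boss with the claw shut.

Call:
{"op": "servo_tool", "data": {
  "targets": [
    [0, 0, 0, 0],
    [0, 0, 0, 0],
    [0, 0, 0, 0],
    [0, 0, -2.5, 0],
    [0, 0, -5, 0],
    [1.4, 0, -5, 0],
    [2.85, 0.1, -5, 0],
    [2.85, 0.1, -5, 0]
  ],
  "claw": 160
}}

```text
time: 5.8
tool_pos: [0.5338, -0.0474, 0.1299]
ee_rot: [-3.139, 0.001, 1.078]
wrist_force: [0.0, -0.2, -0.6]
width: 0.0352
finger_force: 0.0
```

Call:
{"op": "servo_tool", "data": {
  "targets": [
    [0, 0, 0, 0],
    [0, 0, 0, 0],
    [0, 0, 0, 0],
    [0, 0, 0, 0],
    [0, 0, 0, 0]
  ],
  "claw": 255
}}

```text
time: 6.42
tool_pos: [0.5341, -0.0489, 0.1316]
ee_rot: [3.141, -0.0, 1.076]
wrist_force: [-0.3, -0.2, -0.1]
width: 0.0004
finger_force: 0.0
```

Call:
{"op": "servo_tool", "data": {
  "targets": [
    [0, 0, 1.5, 0],
    [0, 0, 3, 0],
    [0, 0, 3.4, 0],
    [0, 0, 3.6, 0],
    [0, 0, 3.6, 0]
  ]
}}

```text
time: 7.05
tool_pos: [0.5343, -0.0488, 0.0955]
ee_rot: [3.141, -0.0, 1.076]
wrist_force: [0.5, -0.1, -0.2]
width: 0.0002
finger_force: 0.0
```

Call:
{"op": "servo_tool", "data": {
  "targets": [
    [0, 0, 0.2, 0],
    [0, 0, 0.4, 0],
    [0, 0, 0.6, 0],
    [0, 0, 0.8, 0],
    [0, 0, 0.8, 0]
  ]
}}

```text
time: 7.68
tool_pos: [0.5339, -0.0487, 0.0883]
ee_rot: [-3.141, 0.0, 1.076]
wrist_force: [-2.8, 0.5, 4.9]
width: 0.0002
finger_force: 2.4
```

Call:
{"op": "servo_tool", "data": {
  "targets": [
    [0, 0, 0.1, 0],
    [0, 0, 0.2, 0],
    [0, 0, 0.3, 0],
    [0, 0, 0.3, 0]
  ]
}}

```text
time: 8.18
tool_pos: [0.5339, -0.0487, 0.0882]
ee_rot: [3.141, -0.0, 1.076]
wrist_force: [-6.6, 1.0, 16.9]
width: 0.0005
finger_force: 8.2
```

The tip is at 74 mm and the contact has gone stiff, so the die is home. A final firmer press, then up and across to behind the tab.

Call:
{"op": "servo_tool", "data": {
  "targets": [
    [0, 0, 0.2, 0],
    [0, 0, 0.2, 0],
    [0, 0, 0.2, 0]
  ]
}}

```text
time: 8.55
tool_pos: [0.534, -0.0487, 0.0881]
ee_rot: [3.14, -0.0, 1.076]
wrist_force: [-10.5, 2.8, 23.2]
width: 0.0004
finger_force: 11.9
```

Call:
{"op": "servo_tool", "data": {
  "targets": [
    [0, 0, -3, 0],
    [0, 0, -5.5, 0],
    [-4, 2.3, -5.5, -10],
    [-8, 4.5, -5.5, -20],
    [-12, 6.8, -5.5, -30],
    [-12, 6.8, -5.5, -30],
    [-12, 6.8, -5.5, -30]
  ]
}}

```text
time: 9.43
tool_pos: [0.5367, -0.1863, 0.137]
ee_rot: [-3.141, -0.001, 1.598]
wrist_force: [0.1, -0.4, 0.7]
width: 0.0006
finger_force: 0.0
```

```bash
python3 -c "
from h import *
crop('top','t2',244,188,88,60);o=get_obs();print(o['tool_pos'],np.degrees(o['ee_rot']),o['time'],o['wrist_force'])"
```

```text
scale 9.090909090909092
[ 0.53682267 -0.18579723  0.1371079 ] [-1.79972358e+02 -4.35431595e-02  9.16461599e+01] 9.475 [-0.20599877 -0.00067141  0.56062264]
```

View pics/t2.png

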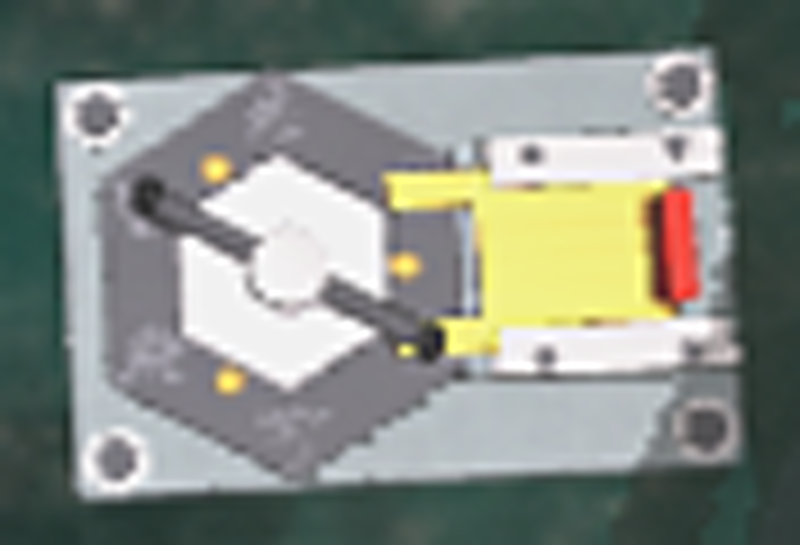

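The top crop shows the hex parallel to the block, with the boss at (290,262) and the red tab at (682,245). I'll lower behind the tab and push.

Call:
{"op": "servo_tool", "data": {
  "targets": [
    [0, 0, 3, 0],
    [0, 0, 5.3, 0],
    [0, 0, 5.3, 0],
    [1, 0, 5.3, 0],
    [2, 0, 5.3, 0],
    [2.8, 0, 5.3, 0],
    [3.4, 0, 5.3, 0]
  ]
}}

```text
time: 10.35
tool_pos: [0.5367, -0.1529, 0.0858]
ee_rot: [3.139, 0.002, 1.6]
wrist_force: [1.0, -2.2, 1.3]
width: 0.0006
finger_force: 1.1
```

Call:
{"op": "servo_tool", "data": {
  "targets": [
    [0.6, 0, 0, 0],
    [1.2, 0, 0, 0],
    [1.8, 0, 0, 0],
    [2.3, 0, 0, 0],
    [2.5, 0, 0, 0],
    [2.7, 0, 0, 0],
    [2.7, 0, 0, 0]
  ]
}}

```text
time: 11.22
tool_pos: [0.535, -0.1254, 0.0843]
ee_rot: [-3.141, -0.001, 1.6]
wrist_force: [0.8, -1.1, 1.1]
width: 0.0004
finger_force: 0.6
```

Only sliding friction is felt so far, so I push on to the stop.

Call:
{"op": "servo_tool", "data": {
  "targets": [
    [0.15, 0, 0, 0],
    [0.3, 0, 0, 0],
    [0.45, 0, 0, 0],
    [0.6, 0, 0, 0],
    [0.6, 0, 0, 0]
  ]
}}

```text
time: 11.85
tool_pos: [0.535, -0.124, 0.0844]
ee_rot: [-3.142, 0.009, 1.599]
wrist_force: [1.2, -11.7, -2.1]
width: 0.0005
finger_force: 5.9
```

It met the stop at y = −0.124, as predicted. Backing off, rising and taking a look.

Call:
{"op": "servo_tool", "data": {
  "targets": [
    [-2, 0, 0, 0],
    [-4, 0, -2, 0],
    [-7, 0, -6, 0],
    [-8, 0, -8, 0],
    [-8, 0, -8, 0]
  ]
}}

```text
time: 12.48
tool_pos: [0.5381, -0.2006, 0.1661]
ee_rot: [3.138, 0.0, 1.598]
wrist_force: [-0.2, 0.1, 0.2]
width: 0.0004
finger_force: 0.0
```

```bash
python3 -c "
from h import *
crop('top','t3',150,100,230,172);o=get_obs();print(o['tool_pos'],o['time'],o['wrist_force'])"
```

```text
scale 3.4782608695652173
[ 0.53729345 -0.1996401   0.16435405] 12.525 [ 0.23789359  0.49720459 -0.13602971]
```

View pics/t3.png

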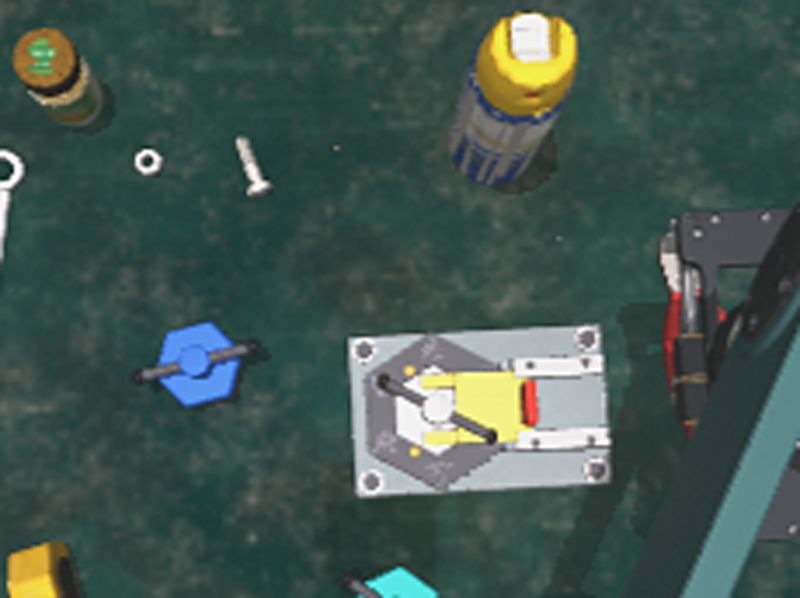

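The keeper is over the die with its tab at crop (530,402), about 38 mm further in than before, plus roughly 7 mm at the start. The bystanders in the crop look untouched. Handing in.

```bash
python3 -c "
from bench import *
print(close_job())"
```

```text
the job is handed in; nothing more can be done
None
```

I turned the die into line, pressed it home, pushed the keeper in to its stop and handed the job in at about 12.5 s; the hand-in did not report a verdict.

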